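# Slide the carton past the spring stop

## Task

On the packing counter, press the long spring-loaded release bar of the slide lane down with a fingertip so that its two stop pins sink, and keep it down while you push the flat carton along the lane, over the pins and up against the end plate. Then let the bar go, so that the pins spring up behind the carton. Only press and push: do not pick the carton up or tip it, do not let the pins up under it, and leave everything else where it is.

Things in the scene. Friction and masses are not known exactly. Their poses are not given: they have to be found in the camera images.
- lane: Fixed slide lane, 354 mm long: white deck 34 mm high between two aluminium rails 93 mm apart (tops at 48 mm). Origin on the counter under the pin line; +y is the way the carton travels (yaw within 0.45 of 0: towards the robot's left), x across. A 54 mm wide open slot runs down the middle, y = -220 to 122 mm, with the release bar in it. Plywood ledge with stock on its +x side.
- pin_line (a point): Point on the lane's centre line at deck height (34 mm), midway between the two stop pins; turns with the lane. Pins: steel, 10 mm across, at x = -36 and +36 mm, standing 8 mm above the deck when the bar is up.
- end_plate (a point): Middle of the face of the dark end plate, at deck height, 122 mm beyond the pin line along the lane's +y; the plate stands 24 mm above the deck.
- bar_face (a point): Point on top of the steel release bar, on the centre line, 160 mm before (-y of) the pin line; moves with the bar. The bar is a flat level strip 48 mm wide lying in the slot over its whole length (y = -217 to 119 mm), and can be pressed anywhere along it; when up, its face is 2 mm below the deck.
- bar (a joint): How far the release bar is pressed, 0 (up) to 0.012 m (bottomed). It stays level and carries both stop pins, which are flush with the deck at 0.008. Its spring takes about 4 N to start and 10 N at the bottom, and brings it up again when let go.
- carton: Closed flat cardboard carton, 90 mm (x, across the lane) by 100 mm (y, along it) by 32 mm high, 0.3 to 0.65 kg, lying on the deck between the rails and bridging the slot, at first just before the pins. Origin at the centre of its underside. A finger standing on the bar in the slot can push its rear (-y) face.
- bearing: Loose steel bearing ring, 48 mm across, 14 mm high, on the ledge. Leave alone. Origin at centre of underside.
- plugbox: Small white paper box 28 x 85 x 26 mm on the ledge. Leave alone. Origin at centre of underside.
- oilfilter: Blue oil filter, 72 mm across, 82 mm high, standing on the counter beyond the end plate. Leave alone. Origin at centre of underside.
- spraycan: Spray can, 62 mm across, 170 mm high, standing on the counter beyond the rear end of the lane. Leave alone. Origin at centre of underside.
- wrench: Steel wrench lying on the counter between the robot and the lane. Leave alone.
Things that resemble listed ones, but are neither listed nor needed, are in the scene too. Leave any pink or purple look-alike of the carton alone.

How it is judged:
By the outcome, as a careful person would: the job done as asked, in the order asked, and still so for the second after the job is handed in, with the robot touching nothing.
It also fails if it takes over 35 s, if anything falls off the work surface, if the arm or the gripper's body presses on something with over 40 N, if the wrist force passes 120 N, or if a joint passes its speed limit or range.

## Robot

A 6-joint arm with a two-finger parallel gripper is mounted at the origin on the work surface. World frame = base frame: x ahead of the robot, y to its left, z up, the work surface at z = 0. Lengths are in m, angles in rad, forces in N, time in s.
With the tool pointing down it reaches from about 0.3 to 0.775 m from the base axis. Payload 14.6 kg.
Tool frame: the origin (TCP) lies at the very end of the fingers, on their centre line; the grasp point (between the pads) lies ctrl.tcp_to_grasp behind it (ctrl.tcp_to_grasp is the distance from the TCP to the grasp point, in m); x points along the fingers, y is the direction in which the jaws open and shut, and the axes are right-handed (so a half turn about x gives the same grasp; the last joint's range is limited). The gripper opens to 94 mm and grips with 3 to 60 N. Pads are 16 mm wide; open, the fingers measure 119 mm over their backs; the gripper's body (75 mm by 177 mm) begins 78 mm behind the grasp point.
Start: joints at [1.172, 0.3, 1.521, -0, 1.321, -0.067], TCP at [0.179, 0.52, 0.205] pointing down, gripper open.
Joint ranges: [-3.03, 3.03], [-0.79, 2.21], [0.23, 2.52], [-1.04, 4.18], [0, 3.07], [-2.55, 2.55]. Speed limits (rad/s): [2.22, 2.22, 2.57, 3.14, 3.14, 3.14].

## Interface

Orientations are given as [roll, pitch, yaw] about the fixed x, y, z axes, in that order (R = Rz(yaw) Ry(pitch) Rx(roll)).
In Python, from station import ctrl gives the robot as it stands.
- The arm moves only by the tool play_rows, never from a script. Its argument "increments" is a list that holds one entry, the list of rows, each a list of 5 numbers: the closure in counts, from 0 (fully open) to 255 (shut), then the shift along the tool's x, y, z in cm, then the turn about the tool's x in degrees. A call has 1 to 12 rows; each row shifts and turns the commanded pose from where the row before left it, along the tool's axes as they then stand; what a row does not reach is not made up. A row lasts 1/12 s, in which the tool goes at most 41.7 mm and 7.16 degrees, less where a joint would pass 70% of its speed; a pose out of reach is approached as far as the arm can. A call is refused whole if a number of a shift passes 4.17 or a number of a turn 7.16, either way. A call with a gripper value outside its range is refused whole. The fingers move at their own pace and stop on an object; "newtons" is the grip in N (left out, the last holds). Time passes only in rows, so rows that do not move let the fingers close. It gives the time, the measured TCP pose, the force and the opening at its end, in the units of the state.
- ctrl.get_obs(): the state, without advancing time (a new reading comes with each control period).
- ctrl.camera(name): name is "scene" or "side" or "wrist"; returns the picture (480x640x3 uint8, red, green, blue); there is no depth.
- ctrl.calibration(name): a dict with "fx", "fy", "cx", "cy" (pixels), "rvec" (rotation vector, rad) and "tvec" (3), from world to camera coordinates, as OpenCV has them; the wrist camera has in their place "T_tool_cam" (4x4, takes a point from camera to tool coordinates, whose origin is the TCP and whose axes are the tool frame's). Camera axes: x right, y down, z forward; pixel columns grow to the right and rows downward; lengths in m; the calibration is good to about 2 mm. A picture is of the moment at which its call begins: read the wrist's pose just before it. calibration takes no time and is no camera call.
- ctrl.hand_in(): hands the job in, once; it reports no verdict.
The state is a dict: "time_s": time; "qpos": joint angles; "joint_vel": joint speeds; "tau": joint torques, N m; "ee_pos": TCP position; "eef_rot": TCP orientation; "force": force on the tool from outside, world axes, zero at the start; "moment": the same for the moment, N m; "grip_width": finger opening in m.
Only numpy, scipy, OpenCV 4.12 (cv2) and the standard library are available. Lean on these libraries where they do the work, as an engineer would, in place of code of your own. Each camera call takes 0.05 s, during which the arm holds its last target.

## Working session

There is one attempt and no reset: what is moved stays moved. The work goes in short steps, Python scripts to look and compute and a tool call to move; the robot and the scene stay as the last step left them, time stands still between calls to the robot, and variables do not carry over. Pictures are saved under pics/ and viewed, and the job is handed in when it is done.

Besides the shell and the picture viewer there is one more tool, called after "Request:" in YAML: its name, and indented under it one key for each argument. play_rows: Moves the arm, as the interface text tells. Its arguments: {"type":"object","properties":{"increments":{"type":"array"},"newtons":{"type":"number"}},"required":["increments"]}

```bash
mkdir -p pics; cat > look.py <<'E'
import cv2,sys
from station import ctrl
def snap(n,f):
    im=ctrl.camera(n); cv2.imwrite('pics/'+f,cv2.cvtColor(im,cv2.COLOR_RGB2BGR)); return im
E
python3 - <<'E'
from look import *
o=ctrl.get_obs(); print(o)
for n in ("scene","side","wrist"):
    snap(n,n+"0.png"); print(n,ctrl.calibration(n))
print(ctrl.tcp_to_grasp)
E
```

```text
{'time_s': 0.0, 'qpos': array([ 1.17236721e+00,  3.00454951e-01,  1.52156665e+00, -5.99831217e-06,
        1.32072243e+00, -6.66007557e-02]), 'joint_vel': array([ 0.00011201,  0.00089255,  0.00106423, -0.00085455, -0.00030144,
        0.00034451]), 'tau': array([-4.54082314e-03, -5.31827080e+01, -3.52723968e+01,  7.06325099e-02,
        2.46755633e-02, -4.32681884e-05]), 'ee_pos': array([0.1790771 , 0.51975202, 0.2049013 ]), 'eef_rot': array([-1.63235098,  1.56964493, -1.96417786]), 'force': array([-0.28309662, -0.124067  ,  0.29947489]), 'moment': array([0.0148109 , 0.02945102, 0.03496554]), 'grip_width': 0.09397940107911458}
scene {'fx': 578.4125211028404, 'fy': 578.4125211028404, 'cx': 325.8892805127033, 'cy': 242.38372339865015, 'rvec': array([ 1.61967039,  1.7654186 , -0.83755845]), 'tvec': array([ 0.01653422, -0.34391334,  1.72202465])}
side {'fx': 540.2082914410124, 'fy': 540.2082914410124, 'cx': 321.94194500181095, 'cy': 235.99410318570855, 'rvec': array([ 0.2070544 , -2.62934528,  1.53227894]), 'tvec': array([0.61192094, 0.08982233, 1.0960743 ])}
wrist {'fx': 426.7010916599978, 'fy': 426.7010916599978, 'cx': 330.75090124800465, 'cy': 237.5256447812177, 'T_tool_cam': array([[ 5.45164611e-04, -2.82745694e-01,  9.59194754e-01,
        -1.79247752e-01],
       [ 9.99999781e-01,  5.13216161e-04, -4.17073624e-04,
         4.39671591e-04],
       [-3.74348478e-04,  9.59194771e-01,  2.82745912e-01,
        -8.16816900e-02],
       [ 0.00000000e+00,  0.00000000e+00,  0.00000000e+00,
         1.00000000e+00]])}
0.0188
```

View pics/scene0.png

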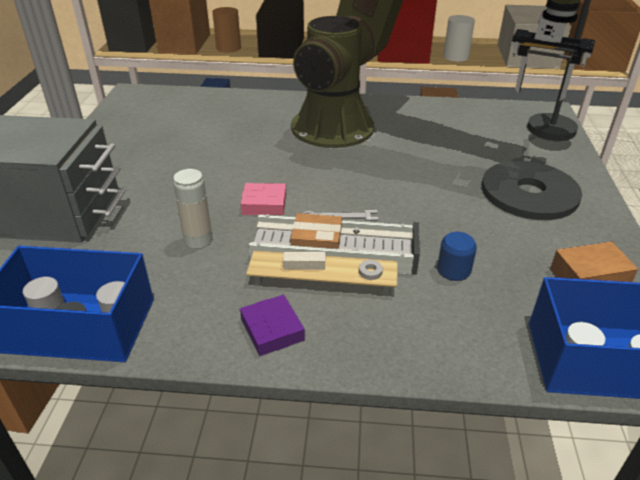

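View pics/side0.png

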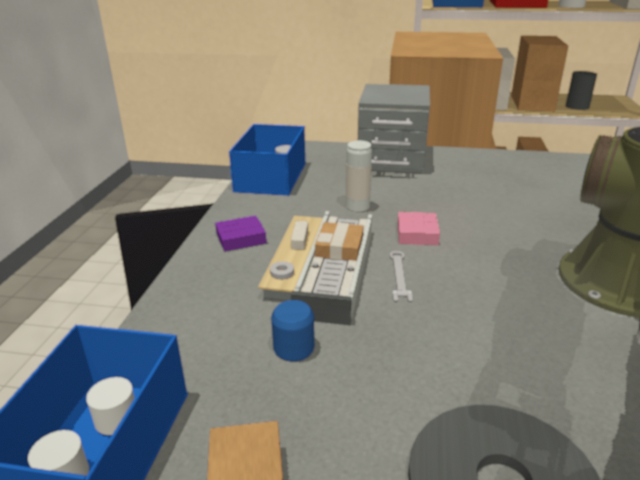

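View pics/wrist0.png

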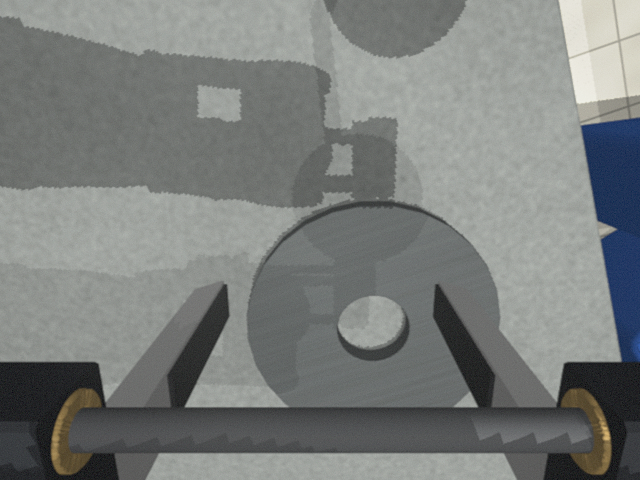

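The carton candidates in the scene view are the brown taped box on the lane (317,231), the pink block (264,198), the purple block (272,325) and the orange-brown box at the right (595,262). The one on the lane fits the description, so I'll check it in close crops.

```bash
python3 - <<'E'
import cv2
a=cv2.imread('pics/scene0.png')[200:300,235:435]; cv2.imwrite('pics/c1.png',cv2.resize(a,None,fx=4,fy=4,interpolation=cv2.INTER_CUBIC))
a=cv2.imread('pics/side0.png')[200:330,250:390]; cv2.imwrite('pics/c2.png',cv2.resize(a,None,fx=4.5,fy=4.5,interpolation=cv2.INTER_CUBIC))
E
```

```text
(no output)
```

View pics/c1.png

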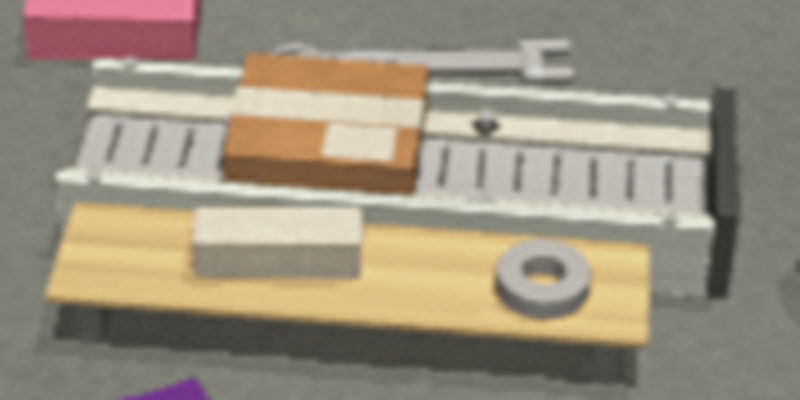

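View pics/c2.png

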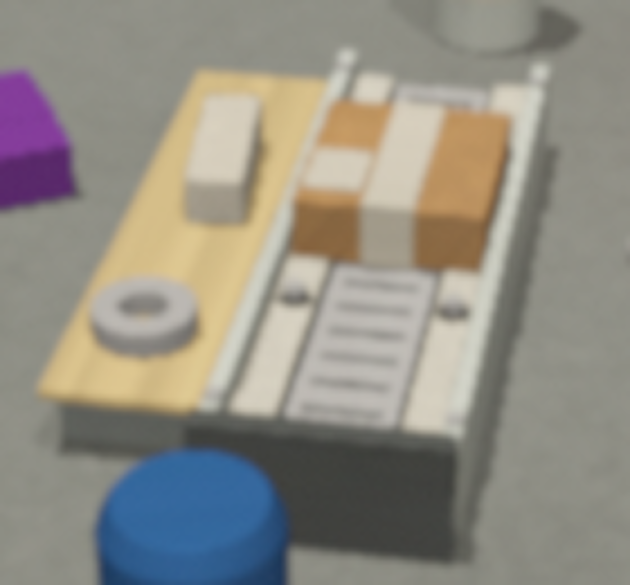

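```bash
cat > fit.py <<'E'
import numpy as np,cv2
from scipy.optimize import least_squares
from station import ctrl
C={n:ctrl.calibration(n) for n in("scene","side")}
def proj(n,P):
    c=C[n];K=np.array([[c['fx'],0,c['cx']],[0,c['fy'],c['cy']],[0,0,1]])
    return cv2.projectPoints(np.array(P,float).reshape(-1,3),c['rvec'],c['tvec'],K,None)[0].reshape(-1,2)
def s(u,v): return (u/4+235-.375,v/4+200-.375)
def d(u,v): return (u/4.5+250-.39,v/4.5+200-.39)
def T(p,L):
    L=np.array(L,float);c,q=np.cos(p[2]),np.sin(p[2])
    return np.c_[p[0]+c*L[:,0]-q*L[:,1],p[1]+q*L[:,0]+c*L[:,1],L[:,2]]
def fit(obs,p0):
    def r(p): return np.concatenate([(proj(n,T(p,[L]))[0]-uv) for n,L,uv in obs])
    f=least_squares(r,p0,loss='soft_l1'); return f.x,r(f.x).reshape(-1,2)
E
python3 - <<'E'
from fit import *
lane=[("side",(.036,0,.042),d(294,291)),("side",(-.036,0,.042),d(453,307)),("scene",(-.036,0,.042),s(487,117)),
("scene",(-.024,.119,.032),s(706,155)),("scene",(-.024,-.217,.032),s(93,118))]
p,r=fit(lane,[.55,0,0]);print(p,r.round(1).tolist())
cart=[("scene",(-.045,-.05,.066),s(247,55)),("scene",(-.045,.05,.066),s(427,68)),("scene",(.045,.05,.066),s(415,165)),("scene",(.045,-.05,.066),s(225,155)),
("side",(.045,-.05,.066),d(332,103)),("side",(-.045,-.05,.066),d(511,117)),("side",(-.045,.05,.066),d(483,218)),("side",(.045,.05,.066),d(297,200))]
c,r=fit(cart,p);print(c,r.round(1).tolist())
R=np.array([[np.cos(p[2]),np.sin(p[2])],[-np.sin(p[2]),np.cos(p[2])]])
print("carton in lane",R@(c[:2]-p[:2]),c[2]-p[2])
E
```

```text
[ 0.58275378  0.09517015 -0.0022487 ] [[-0.2, -0.6], [0.1, -1.2], [0.5, -0.7], [0.2, 0.1], [0.1, 0.2]]
[ 0.58048276  0.0105095  -0.0163984 ] [[0.0, -0.7], [0.6, -1.0], [0.3, 0.4], [-0.4, -0.5], [-0.8, -0.8], [0.1, -0.9], [0.8, -0.1], [-1.7, 0.3]]
carton in lane [-0.00208064 -0.08466554] -0.014149692936830112
```

```bash
cat > tool.py <<'E'
import numpy as np
from scipy.spatial.transform import Rotation as Ro
from station import ctrl
def pose():
    o=ctrl.get_obs(); R=Ro.from_euler('xyz',o['eef_rot']).as_matrix(); return o,R
lane=np.array([.58275,.09517,-.00225])
def L2W(x,y):
    c,q=np.cos(lane[2]),np.sin(lane[2]); return np.array([lane[0]+c*x-q*y,lane[1]+q*x+c*y])
def W2L(p):
    c,q=np.cos(lane[2]),np.sin(lane[2]); d=np.array(p[:2])-lane[:2]; return np.array([c*d[0]+q*d[1],-q*d[0]+c*d[1]])
E
python3 - <<'E'
from tool import *
from fit import *
o,R=pose(); print(R.round(3))
ang=np.degrees(np.arctan2(R[1,1],R[0,1]));print("yaw of tool y",ang, "q6",np.degrees(o['qpos'][5]))
t=L2W(0,-.180); d=np.r_[t,.205]-o['ee_pos']; print(t,d, "tool",R.T@d*100)
# can top centre scene(188,178) side (359,147) z .17
for n,uv in(("scene",(188,178)),("side",(359,147))):
    f=least_squares(lambda q:proj(n,[[q[0],q[1],.17]])[0]-uv,[.5,-.2]);print(n,W2L(f.x),f.x)
E
```

```text
[[-0.     0.326  0.945]
 [-0.001  0.945 -0.326]
 [-1.    -0.001 -0.   ]]
yaw of tool y 70.99020763453044 q6 -3.8172052518286645
[ 0.582345   -0.08482954] [ 4.03251085e-01 -6.04648296e-01 -1.28517993e-05] tool [ 3.72200760e-02 -4.40321486e+01  5.78210904e+01]
scene [-0.00270345 -0.34866853] [ 0.57926206 -0.25349156]
side [-0.01483048 -0.33256551] [ 0.56717128 -0.2373613 ]
```

The carton on the lane is the taped brown box. It's centred about 85 mm before the pin line, and the fit residuals are around 1 px. I'll turn the tool so the closed jaws lie across the lane, then move over the bar behind the carton.

Request:
play_rows:
  increments:
    - [[255,0,0,0,7.1],[255,0,0,0,7.1],[255,0,0,0,7.1],[255,0,0,0,7.1],[255,0,0,0,7.1],[255,0,0,0,7.1],[255,0,0,0,7.1],[255,0,0,0,7.1],[255,0,0,0,7.1],[255,0,0,0,7.2]]
  newtons: 20

```text
out of range: a turn must lie within [-7.16, 7.16]
```

Request:
play_rows:
  increments:
    - [[255,0,0,0,7.1],[255,0,0,0,7.1],[255,0,0,0,7.1],[255,0,0,0,7.1],[255,0,0,0,7.1],[255,0,0,0,7.1],[255,0,0,0,7.1],[255,0,0,0,7.1],[255,0,0,0,7.1],[255,0,0,0,7.1]]
  newtons: 20

```text
time_s: 0.98
ee_pos: [0.1791, 0.5199, 0.2052]
eef_rot: [-0.427, 1.57, -2.004]
force: [0.3, 0.3, 0.2]
grip_width: 0.0308
```

Request:
play_rows:
  increments:
    - [[255,0,2,3,0],[255,0,2,3,0],[255,0,2,3,0],[255,0,2,3,0],[255,0,2,3,0],[255,0,2,3,0],[255,0,2,3,0],[255,0,2,3,0],[255,0,2,3,0],[255,0,2,3,0]]

```text
time_s: 1.82
ee_pos: [0.3797, 0.2183, 0.2055]
eef_rot: [1.64, 1.571, 0.069]
force: [0.4, 0.9, 0.4]
grip_width: 0.0004
```

Request:
play_rows:
  increments:
    - [[255,0,2,3,0],[255,0,2,3,0],[255,0,2,3,0],[255,0,2,3,0],[255,0,2,3,0],[255,0,2,3,0],[255,0,2,3,0],[255,0,2,3,0],[255,0,2,3,0],[255,0,2,3,0],[255,0,0,0,0],[255,0,0,0,0]]

```text
time_s: 2.82
ee_pos: [0.5791, -0.0813, 0.2045]
eef_rot: [-1.785, 1.569, 2.925]
force: [-0.7, 0.7, 0.9]
grip_width: 0.0003
```

```bash
python3 - <<'E'
from tool import *
from look import snap
o,R=pose(); print(o['time_s'],o['ee_pos'],R.round(4).tolist(),W2L(o['ee_pos']),o['force'],o['grip_width'])
for n in("wrist","side","scene"): snap(n,n+"1.png")
E
```

```text
2.8167 [ 0.57913785 -0.08134061  0.20445267] [[-0.0015, 1.0, -0.0024], [0.0003, -0.0024, -1.0], [-1.0, -0.0015, -0.0003]] [-0.00321499 -0.17651829] [-0.6500423   0.71288026  0.88234163] 0.0002611519930161592
```

View pics/wrist1.png

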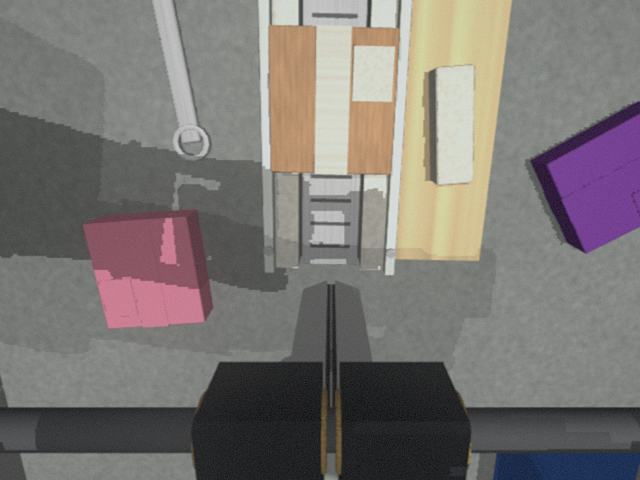

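View pics/side1.png

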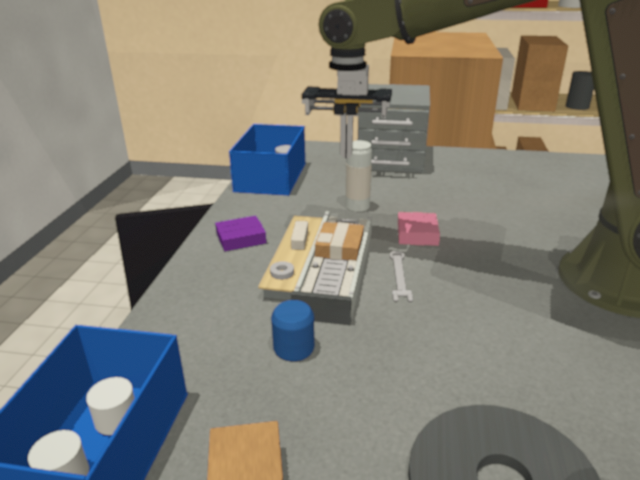

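View pics/scene1.png

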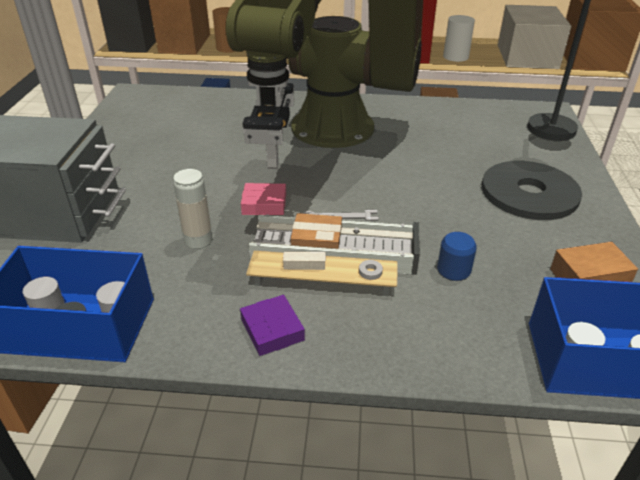

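```bash
cat >> tool.py <<'E'
def wray(uv,z,o,R):
    c=ctrl.calibration('wrist');T=np.array(c['T_tool_cam'])
    d=np.array([(uv[0]-c['cx'])/c['fx'],(uv[1]-c['cy'])/c['fy'],1.])
    C=R@T[:3,3]+o['ee_pos']; D=R@T[:3,:3]@d
    return C+D*(z-C[2])/D[2]
E
python3 - <<'E'
from tool import *
import cv2
o,R=pose()
for nm,uv,z in(("cart rear L",(271,172.5),.066),("cart rear R",(392,173.5),.066),("cart front L",(270,25),.066),("cart front R",(398,27),.066),("bar",(306,262),.032),("bar",(357,263),.032),("rail out end",(265,272),.048),("rail",(394,274),.048)):
    P=wray(uv,z,o,R); print(nm,P.round(4),W2L(P).round(4))
a=cv2.imread('pics/wrist1.png')[0:300,240:420]; cv2.imwrite('pics/c3.png',cv2.resize(a,None,fx=2,fy=2,interpolation=cv2.INTER_CUBIC))
E
```

```text
cart rear L [ 0.5351 -0.0401  0.066 ] [-0.0473 -0.1354]
cart rear R [ 0.6253 -0.0407  0.066 ] [ 0.0429 -0.1358]
cart front L [0.5383 0.0598 0.066 ] [-0.0444 -0.0354]
cart front R [0.6253 0.0587 0.066 ] [ 0.0426 -0.0364]
bar [ 0.558 -0.123  0.032] [-0.0242 -0.2182]
bar [ 0.6028 -0.1239  0.032 ] [ 0.0205 -0.219 ]
rail out end [ 0.5243 -0.1262  0.048 ] [-0.0579 -0.2215]
rail [ 0.6331 -0.1279  0.048 ] [ 0.0509 -0.223 ]
```

View pics/c3.png

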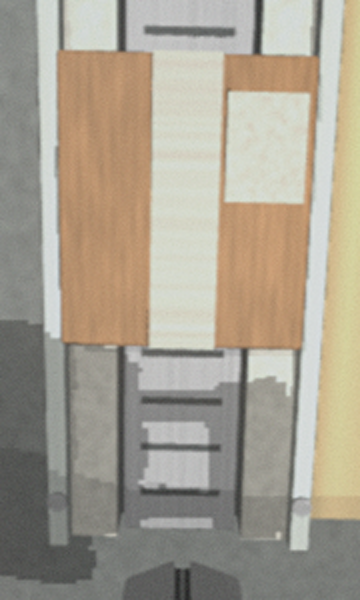

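The wrist view agrees with the fit: carton rear at y≈-135 mm, bar rear end at -218 mm, and lane centre at x≈0.580. The tip is over the bar, so I'll descend.

Request:
play_rows:
  increments:
    - [[255,2,0,0,0],[255,3,0,0,0],[255,3,0,0,0],[255,3,0,0,0],[255,2,0,0,0],[255,2,0,0,0],[255,1,0,0,0],[255,0.4,0,0,0],[255,0,0,0,0]]

```text
time_s: 3.72
ee_pos: [0.5789, -0.0795, 0.0415]
eef_rot: [-1.717, 1.57, 2.996]
force: [-0.1, -0.0, -0.1]
grip_width: 0.0004
```

Request:
play_rows:
  increments:
    - [[255,0.4,0,0,0],[255,0.3,0,0,0],[255,0.3,0,0,0],[255,0.3,0,0,0],[255,0.3,0,0,0],[255,0.2,0,0,0],[255,0,0,0,0],[255,0,0,0,0],[255,0,0,0,0]]

```text
time_s: 4.47
ee_pos: [0.5795, -0.0801, 0.0243]
eef_rot: [1.444, 1.57, -0.127]
force: [-1.6, 0.6, 7.7]
grip_width: 0.0004
```

Request:
play_rows:
  increments:
    - [[255,0.15,0,0,0],[255,0.15,0,0,0],[255,0,0,0,0],[255,0,0,0,0]]

```text
time_s: 4.8
ee_pos: [0.5795, -0.0801, 0.0214]
eef_rot: [1.447, 1.57, -0.124]
force: [-3.0, 1.4, 8.8]
grip_width: 0.0003
```

```bash
python3 - <<'E'
from tool import *
from look import snap
import cv2
o,R=pose(); print(o['time_s'],o['ee_pos'],W2L(o['ee_pos']),o['force'])
snap("side","side2.png")
a=cv2.imread('pics/side2.png')[190:330,250:390]; cv2.imwrite('pics/c4.png',cv2.resize(a,None,fx=4.2,fy=4.2,interpolation=cv2.INTER_CUBIC))
E
```

```text
4.8 [ 0.57950113 -0.08010905  0.02136353] [-0.00285448 -0.17528591] [-2.98447552  1.43713528  8.7820113 ]
```

View pics/c4.png

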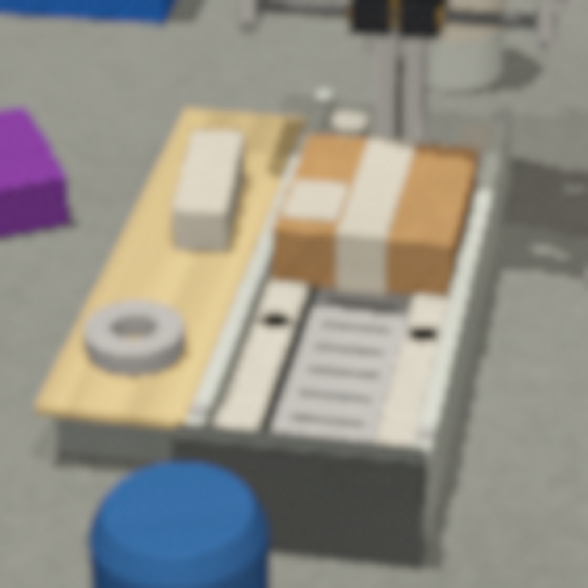

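The pins are sunk: dark holes show at (275,320) and (422,332), and the bar is down about 10.5 mm. Now I'll push slowly along the lane.

Request:
play_rows:
  increments:
    - [[255,0,0,-0.2,0],[255,0,0,-0.5,0],[255,0,0,-0.5,0],[255,0,0,-0.5,0],[255,0,0,-0.4,0],[255,0,0,-0.3,0],[255,0,0,-0.3,0],[255,0,0,-0.3,0],[255,0,0,-0.3,0],[255,0,0,-0.3,0],[255,0,0,-0.3,0],[255,0,0,-0.3,0]]

```text
time_s: 5.85
ee_pos: [0.5803, -0.0393, 0.0218]
eef_rot: [1.04, 1.567, -0.531]
force: [0.8, -9.2, 8.9]
grip_width: 0.0005
```

Request:
play_rows:
  increments:
    - [[255,0,0,-0.4,0],[255,0,0,-0.4,0],[255,0,0,-0.4,0],[255,0,0,-0.4,0],[255,0,0,-0.4,0],[255,0,0,-0.4,0],[255,0,0,-0.4,0],[255,0,0,-0.4,0]]

```text
time_s: 6.52
ee_pos: [0.5803, -0.0073, 0.0218]
eef_rot: [1.058, 1.567, -0.514]
force: [0.7, -8.9, 8.5]
grip_width: 0.0006
```

```bash
python3 - <<'E'
from tool import *
from look import snap
import cv2
o,R=pose(); print(o['time_s'],o['ee_pos'],W2L(o['ee_pos']),o['force'])
snap("side","side3.png")
a=cv2.imread('pics/side3.png')[190:330,250:390]; cv2.imwrite('pics/c5.png',cv2.resize(a,None,fx=4.2,fy=4.2,interpolation=cv2.INTER_CUBIC))
E
```

```text
6.5167 [ 0.58030282 -0.00725982  0.02182185] [-0.00221671 -0.10243507] [ 0.67585088 -8.87772105  8.47061389]
```

View pics/c5.png

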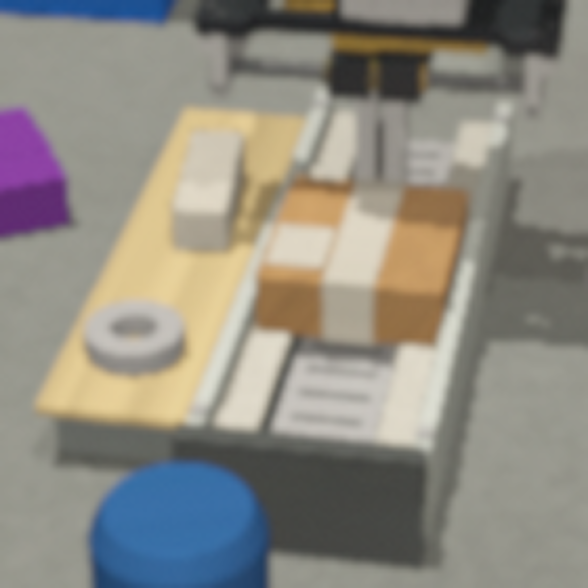

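The carton is square and flat, with its front already over the sunk pins. About 116 mm of travel remains.

Request:
play_rows:
  increments:
    - [[255,0,0,-0.5,0],[255,0,0,-0.5,0],[255,0,0,-0.5,0],[255,0,0,-0.5,0],[255,0,0,-0.5,0],[255,0,0,-0.5,0],[255,0,0,-0.5,0],[255,0,0,-0.5,0],[255,0,0,-0.5,0],[255,0,0,-0.5,0],[255,0,0,-0.5,0]]

```text
time_s: 7.48
ee_pos: [0.5807, 0.0478, 0.0219]
eef_rot: [1.181, 1.566, -0.391]
force: [2.5, -9.4, 8.6]
grip_width: 0.0003
```

Request:
play_rows:
  increments:
    - [[255,0,0,-0.5,0],[255,0,0,-0.5,0],[255,0,0,-0.5,0],[255,0,0,-0.5,0],[255,0,0,-0.5,0],[255,0,0,-0.5,0],[255,0,0,-0.5,0],[255,0,0,-0.4,0],[255,0,0,-0.3,0],[255,0,0,-0.3,0]]

```text
time_s: 8.32
ee_pos: [0.5807, 0.0928, 0.0219]
eef_rot: [1.205, 1.567, -0.367]
force: [3.0, -9.5, 9.0]
grip_width: 0.0003
```

```bash
python3 - <<'E'
from tool import *
from look import snap
import cv2
o,R=pose(); print(o['time_s'],o['ee_pos'],W2L(o['ee_pos']),o['force'])
snap("scene","scene4.png")
a=cv2.imread('pics/scene4.png')[180:300,235:435]; cv2.imwrite('pics/c6.png',cv2.resize(a,None,fx=4,fy=4,interpolation=cv2.INTER_CUBIC))
E
```

```text
8.3167 [0.58065158 0.09279216 0.0218981 ] [-0.00209306 -0.00238255] [ 3.01300617 -9.53089819  9.03594223]
```

View pics/c6.png

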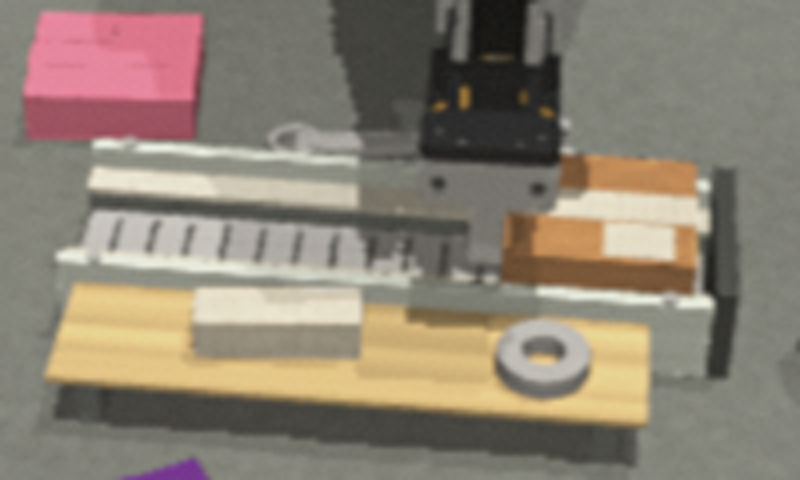

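There's a gap of about 16 mm to the plate. I'll finish slowly and watch the y force.

Request:
play_rows:
  increments:
    - [[255,0,0,-0.2,0],[255,0,0,-0.3,0],[255,0,0,-0.3,0],[255,0,0,-0.3,0],[255,0,0,-0.2,0]]

```text
time_s: 8.78
ee_pos: [0.5807, 0.1031, 0.0219]
eef_rot: [0.527, 1.564, -1.045]
force: [1.0, -45.6, 14.4]
grip_width: 0.0004
```

Request:
play_rows:
  increments:
    - [[255,0,0,-0.1,0],[255,0,0,-0.1,0]]

```text
time_s: 8.95
ee_pos: [0.5807, 0.1031, 0.0219]
eef_rot: [0.339, 1.563, -1.234]
force: [-0.6, -52.8, 16.3]
grip_width: 0.0005
```

Request:
play_rows:
  increments:
    - [[255,0,0,-0.1,0],[255,0,0,0,0]]

```text
time_s: 9.12
ee_pos: [0.5806, 0.1031, 0.022]
eef_rot: [0.268, 1.562, -1.305]
force: [-1.2, -52.2, 15.6]
grip_width: 0.0006
```

Request:
play_rows:
  increments:
    - [[255,0,0,0.3,0],[255,0,0,0.3,0],[255,0,0,0.3,0],[255,0,0,0.3,0],[255,0,0,0,0]]

```text
time_s: 9.53
ee_pos: [0.5802, 0.0981, 0.0219]
eef_rot: [1.908, 1.567, 0.336]
force: [0.8, 1.2, 9.2]
grip_width: 0.0008
```

```bash
python3 - <<'E'
from tool import *
from look import snap
import cv2
o,R=pose(); print(o['time_s'],o['ee_pos'],W2L(o['ee_pos']),o['force'])
snap("scene","scene5.png");snap("side","side5.png")
a=cv2.imread('pics/scene5.png')[180:300,235:435]; b=cv2.imread('pics/side5.png')[190:330,250:390]
cv2.imwrite('pics/c7.png',cv2.resize(a,None,fx=4,fy=4,interpolation=cv2.INTER_CUBIC))
cv2.imwrite('pics/c8.png',cv2.resize(b,None,fx=4.2,fy=4.2,interpolation=cv2.INTER_CUBIC))
E
```

```text
9.5333 [0.58024248 0.09813163 0.02185394] [-0.00251418  0.00295598] [0.84166199 1.22884639 9.19040033]
```

View pics/c7.png

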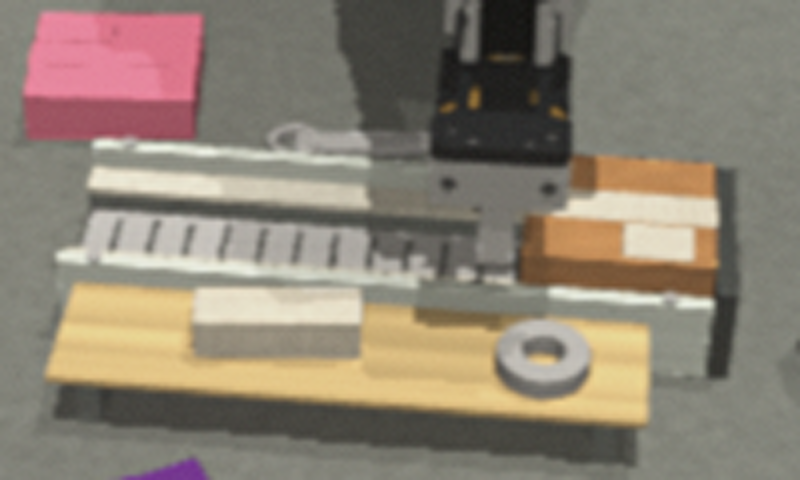

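View pics/c8.png

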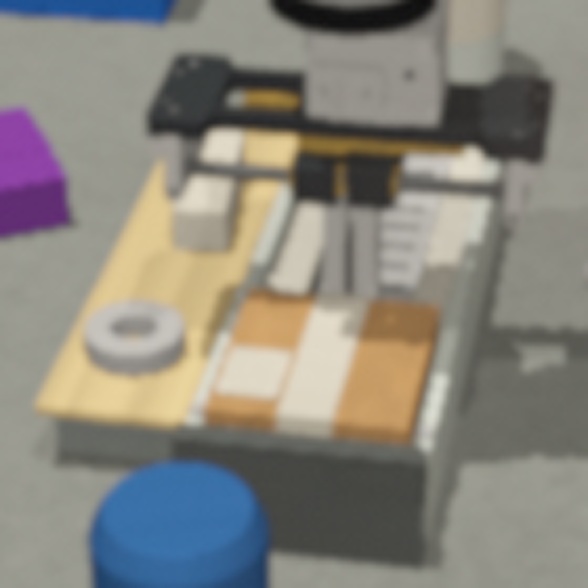

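The carton is against the plate and the finger is clear of it. I'll back off a little more with the bar still down, then lift.

Request:
play_rows:
  increments:
    - [[255,0,0,0.3,0],[255,0,0,0.3,0],[255,0,0,0,0],[255,-0.3,0,0,0],[255,-0.4,0,0,0],[255,-0.4,0,0,0],[255,-0.5,0,0,0],[255,-1,0,0,0],[255,-2,0,0,0],[255,-3,0,0,0],[255,-3,0,0,0],[255,-3,0,0,0]]

```text
time_s: 10.63
ee_pos: [0.5787, 0.0918, 0.1582]
eef_rot: [-1.332, 1.57, -2.903]
force: [-0.7, 1.1, 0.3]
grip_width: 0.0005
```

Request:
play_rows:
  increments:
    - [[255,-3,0,0,0],[255,-2,0,2,0],[255,0,0,4,0],[255,0,0,4,0],[255,0,0,4,0],[255,0,0,2,0],[255,0,0,0,0],[255,0,0,0,0],[255,0,0,0,0]]

```text
time_s: 11.38
ee_pos: [0.5789, -0.0674, 0.2067]
eef_rot: [-2.437, 1.571, 2.276]
force: [-0.8, -0.0, 0.4]
grip_width: 0.0002
```

```bash
python3 - <<'E'
from tool import *
from look import snap
import cv2
o,R=pose(); print(o['time_s'],o['ee_pos'],o['force'])
for n in("scene","side","wrist"): snap(n,n+"6.png")
a=cv2.imread('pics/scene6.png')[180:300,235:435]; b=cv2.imread('pics/side6.png')[190:330,250:390]
cv2.imwrite('pics/c9.png',cv2.resize(a,None,fx=4,fy=4,interpolation=cv2.INTER_CUBIC))
cv2.imwrite('pics/c10.png',cv2.resize(b,None,fx=4.2,fy=4.2,interpolation=cv2.INTER_CUBIC))
E
```

```text
11.3833 [ 0.57894583 -0.06735987  0.2066544 ] [-0.78269111 -0.01497721  0.44509537]
```

View pics/c9.png

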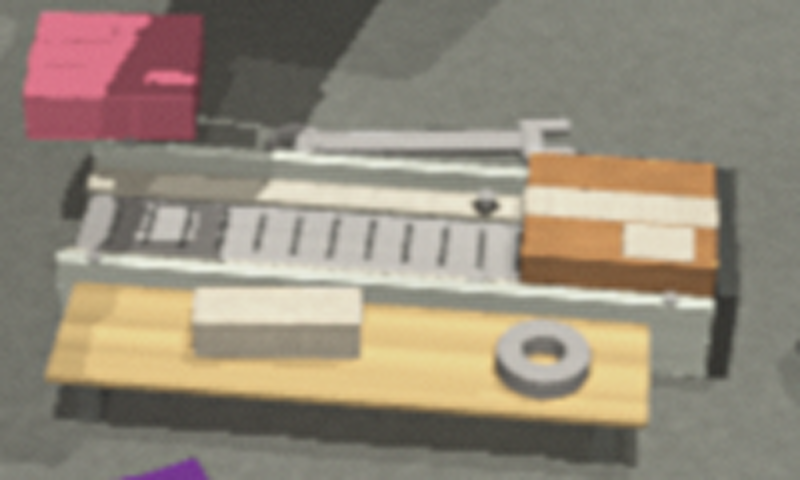

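View pics/c10.png

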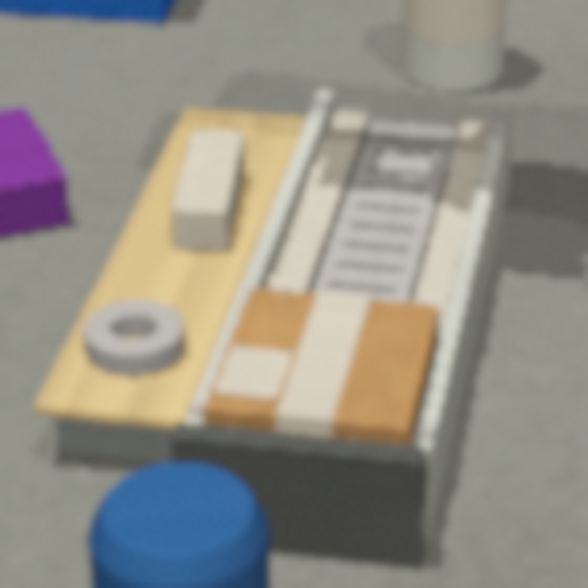

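View pics/wrist6.png

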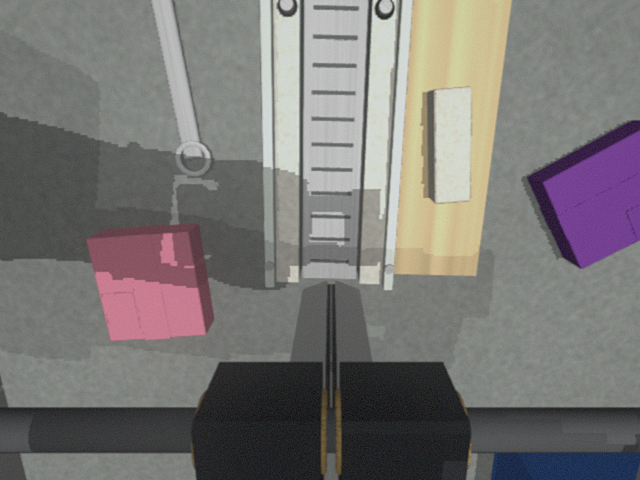

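The carton lies flat against the plate. Both pins are up behind it, seen in the wrist view at (287,6) and (385,8). The tool is free and nothing else appears moved, so I'll hand in.

```bash
python3 -c "
from station import ctrl
print(ctrl.hand_in())"
```

```text
the job is handed in; nothing more can be done
None
```

The carton is up against the end plate with both stop pins standing behind it, and I handed the job in at about 11.5 s. No verdict was reported.

I pressed the bar down about 10 mm with the closed fingertips. The pins showed as sunk in the side view before I pushed, and the bar stayed at that depth the whole way. I then slid the carton over the pins to the plate, backed the finger off with the bar still down, and lifted.

- **Last checks:** the final pictures show the carton flat against the plate and both pins up. The ring, box, wrench and pink block look unmoved, and so do the parts of the purple block, can and filter in view. The wrist force is near 0 with the tool clear.
- **Higher contact force:** pushing against the plate reached about 53 N at the wrist, more than I intended. It was on the fingertips, not the gripper body, and well below the 120 N wrist limit.
- **Small disagreement:** the finger stopped about 6 mm earlier along the lane than I had worked out. I put that down to fingertip size and calibration, since the pictures show no gap at the plate.

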